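Zero the wide angle gauge on the club bench

ROBOT

A 6-joint arm with a two-finger parallel gripper is mounted at the origin on the work surface. World frame = base frame: x ahead of the robot, y to its left, z up, the work surface at z = 0. Lengths are in mm, angles in rad, forces in N, time in s.
With the tool pointing down it reaches from about 300 to 775 mm from the base axis. Payload 14.6 kg.
Tool frame: the origin (TCP) lies on the centre line of the jaws, within the pads' length; the fingertips stand 19 mm ahead of it and the grasp point (between the pads) is the TCP (bot.tip_reach is the distance from the TCP to the fingertips, in mm); z points along the fingers, y is the line along which they close (so a half turn about z gives the same grasp; the last joint's range is limited). The gripper opens to 85 mm and grips with 20 to 120 N. Pads are 22 mm wide; open, the fingers measure 114 mm over their backs; the gripper's body (76 mm by 85 mm) begins 54 mm behind the grasp point. The pads swing forward as they close: fully open they stand 13 mm farther back than shut.
Start: joints at [1.127, 0.3, 1.521, -0, 1.321, -0.067], TCP at [202.368, 511.407, 250.281] pointing down, gripper open.
Joint ranges: [-3.03, 3.03], [-0.79, 2.21], [0.23, 2.52], [-1.04, 4.18], [0, 3.07], [-2.55, 2.55]. Speed limits (rad/s): [2.22, 2.22, 2.57, 3.14, 3.14, 3.14].

INTERFACE

Orientations are given as a unit quaternion [w, x, y, z].
In Python, from rig import bot gives the robot as it stands. Calls block until the motion is done:
- bot.move_to(position, orientation): joint-space move of the TCP to a pose.
- bot.servo_line(position, attitude=None, speed=150, until_force=None): straight line of the TCP; attitude=None keeps the orientation; speed is the mean speed in mm/s. With until_force (N) it stops when the force on the tool has changed by that much, and returns True; else False.
- bot.move_joints(angles): joint-space move.
- bot.move_gripper(opening, grip_force=None): finger opening in mm; grip_force is the grip in N (None keeps the last); returns when the fingers have stopped.
- bot.dwell(seconds).
- bot.ik(position, orientation): joint angles nearest the present ones, or None.
- bot.read_state(): the state.
- bot.read_camera(name): name is "scene" or "top" or "wrist"; returns a dict with "image" (384x512x3 uint8, blue, green, red), "depth" (384x512 float32, mm along the optical axis (not along the pixel's ray), 0 where there is no reading), "fovy" (degrees; the focal length in pixels is half the picture's height over the tangent of half this angle, whatever the lens; pixels are square), "cx", "cy" (the principal point, pixels), "eye" and "attitude" of the camera in the world; the wrist camera has in their place "mount" (4x4, takes a point from camera to tool coordinates, whose origin is the TCP and whose axes are the flange's). Camera axes: x right, y down, z forward; pixel columns grow to the right and rows downward; lengths in mm; the calibration is good to about 2 mm. A picture is of the moment at which its call begins: read the wrist's pose just before it.
A pose or a line that the arm cannot do raises bot.MotionError and nothing moves.
- bot.finish_job(): hands the job in; it is judged then, once.
The state is a dict: "clock": time; "joint_positions": joint angles; "qvel": joint speeds; "effort": joint torques, N m; "ee_pos": TCP position; "tool_rot": TCP orientation; "ft_force": force on the tool from outside, world axes, zero at the start; "moment": the same for the moment, N m; "grip_width": finger opening in mm; "grip_force": force on a finger pad.
Only numpy, scipy, OpenCV 4.12 (cv2) and the standard library are available. Lean on these libraries where they do the work, as an engineer would, in place of code of your own. Each camera call takes 0.05 s, during which the arm holds its last target. There are 200 camera calls.

TASK

Zero the gauge with the wide fan plate: with your fingertips, gently push its swing arm over until it rests against the stop block of its fan, then lightly press the round key on the readout box most of the way down and let it spring back. Do not press the round key before the swing arm is home, do not press the bar-shaped or square key, do not move the narrow gauge's swing arm, and do not pick up or disturb any of the loose things on the bench. Finish with that swing arm still home and your hand clear.

Things in the scene. Friction and masses are not known exactly. Their poses are not given: they have to be found in the camera images.
- wide_gauge: gauge fixed to the bench: pale upright fan plate 6 mm thick, radius 105 mm, on an 85 x 130 x 12 mm dark base. Origin: centre of base underside; x: square to the plate, y: along the plate towards its dark stop block, z: up. Swing arm's pivot: 50 mm above the origin. WIDE: fan spans 86 degrees, 145 mm across. Home: arm leans 0.50 rad from vertical towards +y
- wide_tab (a point): centre of the push tab topping the wide gauge's swing arm: steel plate 44 mm wide along the gauge's x, 44 mm long along the arm, 6 mm thick, centred over the fan plate, 147 mm from the pivot (spans 125 to 169 mm, beyond the fan's arc). About 1.5 N moves it sideways; friction holds the arm where it is left
- wide_tab_home (a point): where the centre of that tab is when the arm rests against its stop (fixed to the gauge)
- wide_arm (a joint): angle of the wide gauge's swing arm from its stop: 0 rad is home, against the stop block; it grows as the arm swings away towards the gauge's -y (lean from vertical towards +y = 0.50 - value)
- narrow_gauge: gauge fixed to the bench: pale upright fan plate 6 mm thick, radius 105 mm, on an 85 x 130 x 12 mm dark base. Origin: centre of base underside; x: square to the plate, y: along the plate towards its dark stop block, z: up. Swing arm's pivot: 50 mm above the origin. NARROW, leave alone: fan spans 46 degrees, 80 mm across
- narrow_tab (a point): centre of the same kind of push tab on the narrow gauge's swing arm; must not be moved
- readout: readout box fixed to the bench: pale plastic, 85 x 210 x 50 mm (x, y, z), the row of keys along its y on the flat top. Origin: centre of its underside
- round_key_top (a point): the round key, a disc 36 mm across: matt black, on a thin grey 52 x 46 mm seat plate on top of the readout box; its top is 17 mm above the box top (67 mm above the bench). This point is the centre of its top face. The three keys stand in a row 62 mm apart along the box, in any order
- round_key (a joint): how far it is pressed: 0 m up, 0.006 m fully down (about 1.5 N to start, 5 N fully down); springs back when let go
- bar_key_top (a point): the bar-shaped key, 44 mm along the box's x and 14 mm wide: matt black, on a thin grey 52 x 46 mm seat plate on top of the readout box; its top is 17 mm above the box top (67 mm above the bench). This point is the centre of its top face. The three keys stand in a row 62 mm apart along the box, in any order
- bar_key (a joint): how far it is pressed: 0 m up, 0.006 m fully down (about 1.5 N to start, 5 N fully down); springs back when let go
- square_key_top (a point): the small square key, 18 x 18 mm: matt black, on a thin grey 52 x 46 mm seat plate on top of the readout box; its top is 17 mm above the box top (67 mm above the bench). This point is the centre of its top face. The three keys stand in a row 62 mm apart along the box, in any order
- square_key (a joint): how far it is pressed: 0 m up, 0.006 m fully down (about 1.5 N to start, 5 N fully down); springs back when let go
- iron_head: loose steel golf iron head lying on its back, about 45 x 80 mm, 18 mm high, with a thin round neck; origin: centre of its underside
- wedge_head: loose steel wedge head lying on its back, about 45 x 90 mm, 18 mm high, with a thin round neck; origin: centre of its underside
- ferrule_jar: loose white jar with black cap, 48 mm across, 70 mm high, standing between the two gauges; origin: centre of its underside
- tape_roll: loose cardboard ring lying flat, 90 mm across, 22 mm high; origin: centre of its underside
- driver: loose screwdriver lying on the bench, 20 cm long along its x, black handle at -x, 26 mm thick; origin under its middle
- weight_puck: loose brass disc, 44 mm across, 16 mm high; origin: centre of its underside
- grip_block: loose black rubber shaft block, 50 x 32 x 30 mm; origin: centre of its underside

How it is judged:
By the outcome, as a careful person would: the job done as asked, in the order asked, and still so for the second after the job is handed in, with the robot touching nothing.
It also fails if it takes over 45 s, if anything falls off the work surface, if the arm or the gripper's body presses on something with over 40 N, if the wrist force passes 120 N, or if a joint passes its speed limit or range.

## Working session

There is one attempt and no reset: what is moved stays moved. The work goes in short steps, each a Python script; the robot and the scene stay as the last script left them, time stands still between calls to the robot, and variables do not carry over. Pictures are saved under pics/ and viewed, at most 10 in all, crops included, and the job is handed in when it is done.

```bash
mkdir -p pics
cat > h.py <<'E'
import numpy as np, cv2, pickle
from scipy.spatial.transform import Rotation as R
def rot(q): q=np.array(q); return R.from_quat([q[1],q[2],q[3],q[0]]).as_matrix() if q.shape==(4,) else q
def cloud(c):
    d=c["depth"]; h,w=d.shape; f=h/2/np.tan(np.radians(c["fovy"])/2)
    v,u=np.mgrid[:h,:w]
    p=np.stack([(u-c["cx"])/f*d,(v-c["cy"])/f*d,d],-1)
    P=p@rot(c["attitude"]).T+np.array(c["eye"]); P[d==0]=np.nan
    return P
E
python3 - <<'E'
from h import *; from rig import bot
for n in("top","scene"):
    c=bot.read_camera(n); pickle.dump(c,open(n+".pkl","wb")); cv2.imwrite(f"pics/{n}.png",cv2.resize(c["image"],(800,600),interpolation=cv2.INTER_CUBIC))
    print(n,c["eye"],c["attitude"],c["fovy"])
s=bot.read_state(); print(s["tool_rot"],s["clock"],bot.tip_reach)
E
```

```text
top [ 287.19196776   -5.86364114 1522.35373702] [ 0.05877578 -0.70414069  0.70557833 -0.05376349] 46.551383366432965
scene [1277.0799091    42.27568258  925.24322505] [-0.2487373   0.65038425  0.66542877 -0.268951  ] 49.60868803818899
[-1.57601123e-04  1.87278344e-01  9.82306711e-01 -5.66982956e-04] 0.1 19.0
```

View pics/top.png

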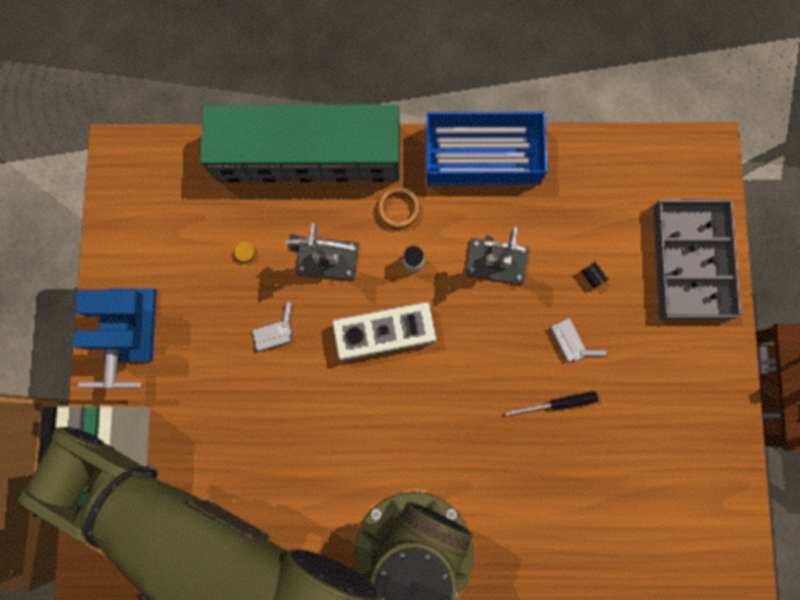

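View pics/scene.png

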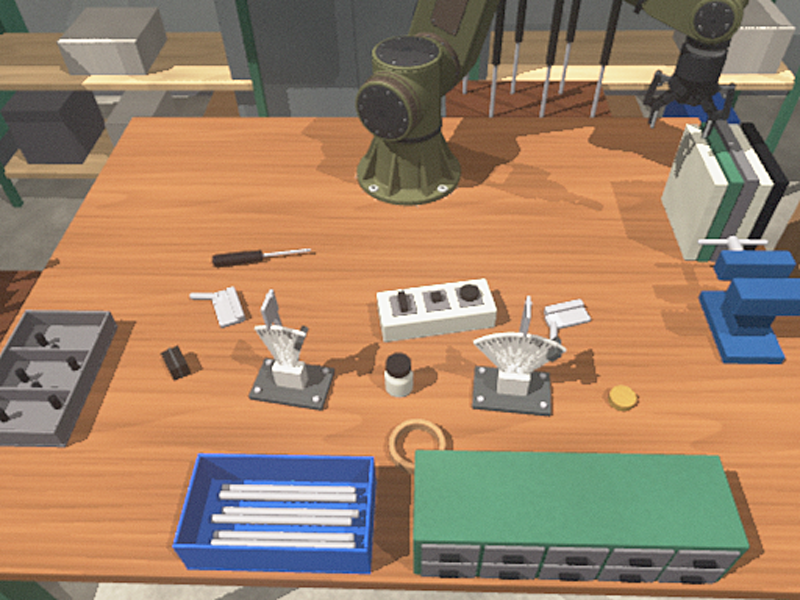

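The top picture shows the wide gauge at about (325,255), the narrow one at (497,258), and the readout at (384,332) with the keys in the order round (354,334), square (385,329), bar (412,323). The scene picture shows the wide fan at (518,355), with its tab at (527,315) and a dark block at (553,340).

Run:
```python
from h import *
T=pickle.load(open("top.pkl","rb"));S=pickle.load(open("scene.pkl","rb"))
a=cv2.resize(S["image"][180:275,290:390],(600,570),interpolation=cv2.INTER_CUBIC)
cv2.imwrite("pics/sc.png",a)
b=cv2.resize(T["image"][135:240,150:290],(800,600),interpolation=cv2.INTER_CUBIC)
cv2.imwrite("pics/tc.png",b)
for n,c in(("top",T),("scene",S)):
    P=cloud(c).reshape(-1,3); I=c["image"].reshape(-1,3)
    m=(P[:,0]>380)&(P[:,0]<720)&(P[:,1]>-20)&(P[:,1]<330)
    print(n)
    for lo,hi in((8,14),(45,53),(63,70),(140,160),(165,175),(175,230)):
        k=m&(P[:,2]>lo)&(P[:,2]<hi); q=P[k]
        print(lo,hi,k.sum(),q.min(0).round(),q.max(0).round(),q.mean(0).round())
```

```text
top
8 14 518 [401. -11.   8.] [719. 330.  14.] [571. 212.  11.]
45 53 941 [402. -17.  45.] [628. 215.  53.] [462.  77.  49.]
63 70 223 [433. -18.  63.] [642. 213.  70.] [525.  53.  66.]
140 160 69 [615. 135. 141.] [633. 240. 157.] [626. 187. 149.]
165 175 5 [616. 188. 169.] [647. 191. 174.] [629. 189. 171.]
175 230 68 [606. 188. 181.] [649. 198. 221.] [626. 192. 207.]
scene
8 14 1188 [433. -18.   8.] [718. 329.  14.] [603. 189.  11.]
45 53 1071 [401. -20.  45.] [644. 214.  53.] [478.  75.  50.]
63 70 318 [432. -20.  63.] [644. 214.  70.] [534.  59.  67.]
140 160 200 [619. 133. 140.] [638. 241. 160.] [630. 189. 148.]
165 175 3 [621. 188. 165.] [624. 188. 171.] [622. 188. 167.]
175 230 109 [608. 187. 175.] [653. 198. 221.] [635. 190. 204.]
```

View pics/sc.png

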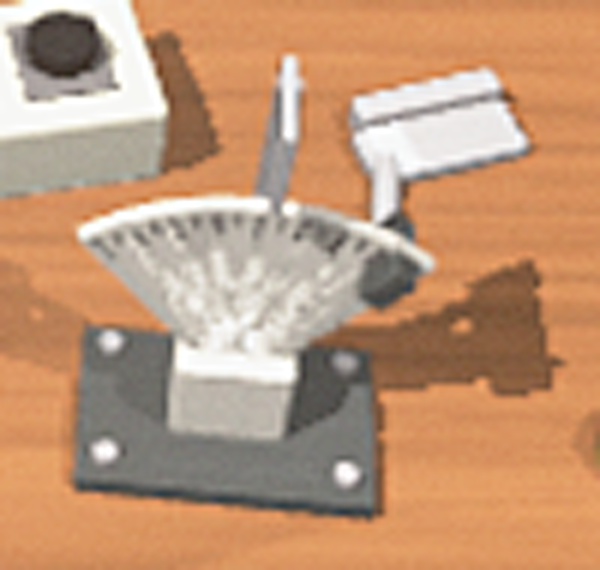

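View pics/tc.png

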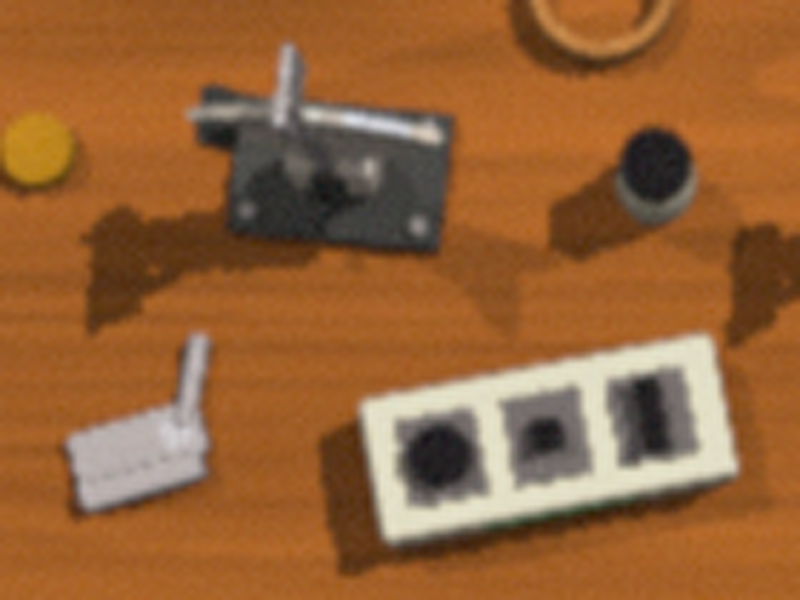

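Run:
```python
from h import *
from rig import bot
T=pickle.load(open("top.pkl","rb"));S=pickle.load(open("scene.pkl","rb"))
for n,c in(("top",T),("scene",S)):
    P=cloud(c).reshape(-1,3); I=c["image"].reshape(-1,3).astype(int)
    m=(P[:,0]>560)&(P[:,0]<720)&(P[:,1]>100)&(P[:,1]<280)
    f=P[m&(P[:,2]>125)&(P[:,2]<159)]
    # top edge of plate / front face: fit line in xy
    a,b=np.polyfit(f[:,1],f[:,0],1); print(n,"plate x=%.1f + %.4f*(y-187)"%(b+a*187,a), f[:,1].min(),f[:,1].max(),np.std(f[:,0]-a*f[:,1]-b))
    # base top corners
    q=P[m&(P[:,2]>8)&(P[:,2]<15)][:,:2].astype(np.float32); print(" base",cv2.minAreaRect(q))
    t=P[m&(P[:,2]>178)]; print(" tab",t.mean(0),np.polyfit(t[:,2],t[:,1],1))
    for z in (180,190,200,210): k=t[abs(t[:,2]-z)<6]; print("  ",z,k.min(0).round(1) if len(k) else 0,k.max(0).round(1) if len(k) else 0)
    # box and keys
    k=(P[:,0]>370)&(P[:,0]<530)&(P[:,1]>-60)&(P[:,1]<220)
    print(" box",cv2.minAreaRect(P[k&(P[:,2]>46)&(P[:,2]<56)][:,:2].astype(np.float32)))
    kk=P[k&(P[:,2]>62)&(P[:,2]<72)]
    _,lab,cen=cv2.kmeans(kk[:,:2].astype(np.float32),3,None,(3,50,.1),5,cv2.KMEANS_PP_CENTERS)
    for i in range(3): 
        r=cv2.minAreaRect(kk[lab[:,0]==i][:,:2].astype(np.float32)); print("  key",r,kk[lab[:,0]==i][:,2].mean())
```

```text
top plate x=625.9 + 0.1044*(y-187) 120.38939544385131 259.4687603937591 6.578097757295798
 base ((644.79736328125, 188.7994384765625), (129.93751525878906, 132.01239013671875), 85.35242462158203)
 tab [625.58816736 192.10134759 206.8797159 ] [1.00770744e-01 1.71253925e+02]
   180 [606.3 189.5 180.7] [632.9 192.2 185.9]
   190 [605.6 188.7 184.3] [646.4 194.8 192.8]
   200 [605.7 188.3 197.1] [647.5 196.  205.7]
   210 [606.6 188.9 205.7] [648.9 198.4 215.9]
 box ((460.6322021484375, 61.121925354003906), (84.88921356201172, 209.00738525390625), 10.798117637634277)
  key ((471.85552978515625, 5.8101043701171875), (42.73698425292969, 24.42608642578125), 11.025252342224121) 65.8649931651111
  key ((449.5652160644531, 120.6615982055664), (33.0074462890625, 32.47852325439453), 46.00475311279297) 65.86965490719918
  key ((461.1726379394531, 60.231529235839844), (17.10062026977539, 16.38358497619629), 2.3698408603668213) 66.25770455756043
scene plate x=630.6 + 0.1102*(y-187) 118.85050797423973 259.31207393480014 4.834860443784117
 base ((629.2351684570312, 188.54107666015625), (129.660888671875, 87.2935562133789), 84.43623352050781)
 tab [634.63947547 190.20900202 204.8256942 ] [8.95693950e-02 1.71862889e+02]
   180 [622.1 186.5 178.2] [651.6 191.4 185.2]
   190 [617.6 187.5 185.2] [652.6 192.5 195.6]
   200 [617.6 186.9 194.4] [652.6 191.4 205.7]
   210 [610.  187.1 205.6] [651.4 197.6 215.9]
 box ((462.9158935546875, 59.753631591796875), (89.46483612060547, 209.70115661621094), 10.899852752685547)
  key ((462.76629638671875, 59.034217834472656), (17.869308471679688, 17.16360855102539), 3.009815216064453) 66.3272316661607
  key ((451.8522033691406, 120.767822265625), (32.08819580078125, 35.07836151123047), 50.63766098022461) 66.4940461389755
  key ((475.29180908203125, -1.1887035369873047), (44.768341064453125, 13.474690437316895), 10.374252319335938) 66.31569349062393
```

```bash
cat >> h.py <<'E'
gy=np.array([.105,.9945,0]); gx=np.array([.9945,-.105,0]); O=np.array([629.,188.5,0])
def down(y):
    y=np.array(y)/np.linalg.norm(y); z=np.array([0,0,-1.]); q=R.from_matrix(np.c_[np.cross(y,z),y,z]).as_quat(); return [q[3],*q[:3]]
E
python3 - <<'E'
from h import *; from rig import bot
cands=[]
for s in(1,-1):
    q=down(s*gx); a=bot.ik(O-35*gy+[0,0,320],q)
    print(s,a)
    if a is not None: cands.append((abs(a[5]),s))
s=min(cands)[1]; q=down(s*gx); print(s,q)
bot.move_gripper(0); print(bot.tip_reach)
bot.servo_line([202,511,340],speed=200)
bot.move_to(O-35*gy+[0,0,340],q)
bot.servo_line(O-35*gy+[0,0,206],speed=150)
st=bot.read_state(); print(st["ee_pos"],st["ft_force"],st["grip_width"],st["clock"])
c=bot.read_camera("scene"); cv2.imwrite("pics/s2.png",cv2.resize(c["image"][130:275,270:430],(640,580),interpolation=cv2.INTER_CUBIC))
E
```

```text
1 [ 1.84134504e-01  4.81560391e-01  1.11263096e+00 -4.44089210e-16
  1.54740130e+00  2.89325488e-01]
-1 None
1 [np.float64(0.0), np.float64(0.7433024618199476), np.float64(0.6689554919816456), np.float64(0.0)]
19.0
[625.65890141 153.82557286 207.13679499] [ 0.07743579 -0.74894381  0.90742182] -0.1401599510232028 4.5083
```

View pics/s2.png

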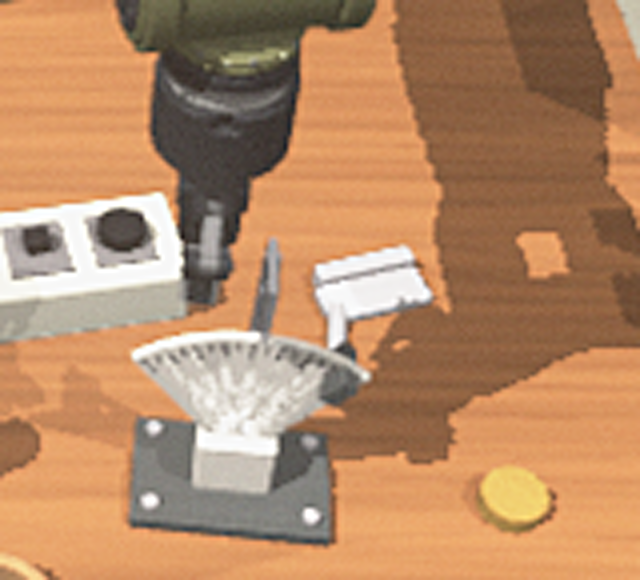

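The closed fingertips are at (207,280), clear on the -y side of the untouched tab at (268,285). Next I push it.

Run:
```python
from h import *; from rig import bot
off=lambda:(np.array(bot.read_state()["ee_pos"])-O)@gy
r=bot.servo_line(O+45*gy+[0,0,206],speed=35,until_force=8); st=bot.read_state(); print(r,off(),st["ft_force"],st["clock"])
if not r:
    for t in np.arange(48,71,2.):
        r=bot.servo_line(O+t*gy+[0,0,206],speed=15,until_force=5); st=bot.read_state(); print(r,off(),st["ft_force"].round(2) if hasattr(st["ft_force"],'round') else st["ft_force"])
        if r or np.linalg.norm(st["ft_force"])>7: break
print(bot.read_state()["clock"])
```

```text
False 44.95452260656853 [-0.1644276  -1.22239185  0.01617069] 6.9917
False 48.228923609462825 [ 0.88 -0.16 -0.65]
False 50.151521617029886 [ 0.66  0.37 -0.49]
False 52.14787250607355 [0.53 0.01 0.3 ]
False 54.126912246072806 [0.19 0.61 0.59]
False 56.14544475984745 [-0.47  0.13 -0.48]
False 58.143193005246836 [0.09 0.16 0.41]
False 60.14742213786945 [-0.19 -0.17  0.49]
False 62.137739093873805 [ 0.55 -0.47 -0.05]
False 64.1581844103907 [ 0.68 -0.96 -0.69]
True 64.95812016361245 [-0.98 -2.37  4.89]
9.8167
```

Run:
```python
from h import *; from rig import bot
bot.dwell(.1); print(bot.read_state()["ft_force"])
ims=[]
def shot():
    c=bot.read_camera("scene"); ims.append(cv2.resize(c["image"][150:275,285:385],(400,500),interpolation=cv2.INTER_CUBIC)); return c
shot()
bot.servo_line(O+20*gy+[0,0,206],speed=60); bot.servo_line(O-20*gy+[0,0,300],speed=150)
c=shot(); pickle.dump(c,open("s3.pkl","wb"))
cv2.imwrite("pics/s3.png",np.hstack(ims))
P=cloud(c).reshape(-1,3); m=(P[:,0]>590)&(P[:,0]<670)&(P[:,1]>195)&(P[:,1]<300)&(P[:,2]>163)&(P[:,2]<205)
t=(P[m]-O); y=t@gy; z=t[:,2]-50
print(m.sum(),"tab pts y,z",y.mean(),z.mean(),"lean",np.arctan2(y,z).mean(), np.polyfit(z,y,1)); print(bot.read_state()["clock"],bot.read_state()["ft_force"])
```

```text
[-0.75317867 -2.6588066   5.07020504]
217 tab pts y,z 70.68775458193697 133.38770565180934 lean 0.48698745038730384 [ 0.57366592 -5.83222627]
11.75 [-0.11200233  0.47635067  0.3812884 ]
```

View pics/s3.png

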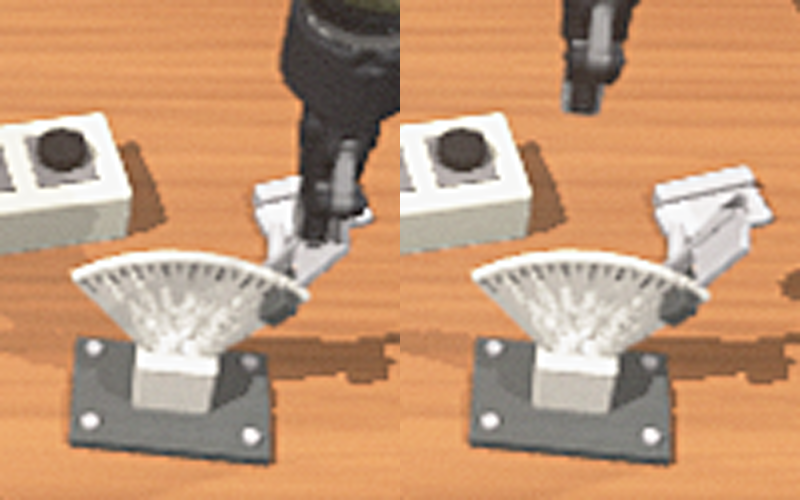

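Left, the fingers press the tab against the stop. Right, after backing off, the tab stays leaning over the dark block at (685,300), and the measured lean is about 0.50 rad, so it is home. Next is the round key.

Run:
```python
from h import *; from rig import bot
K=np.array([450.7,120.7,0]); q=bot.read_state()["tool_rot"]
bot.move_to(K+[0,0,200],q); bot.servo_line(K+[0,0,100],speed=120)
def f():
    v=[]
    for _ in range(12): bot.dwell(.02); v.append(bot.read_state()["ft_force"])
    return np.mean(v,0)
bot.servo_line(K+[0,0,19+70],speed=40); b=f(); zc=None
for z in np.arange(69,59.5,-.7):
    bot.servo_line(K+[0,0,19+z],speed=8); F=f()-b; s=bot.read_state(); zz=s["ee_pos"][2]-19
    print(round(z,1),round(zz,2),F.round(2))
    if F[2]>4.3: break
bot.servo_line(K+[0,0,100],speed=40); bot.servo_line(K+[0,0,220],speed=150)
print(bot.read_state()["clock"])
```

```text
69.0 69.02 [ 0.06  0.08 -0.04]
68.3 68.29 [ 0.26 -0.07  0.08]
67.6 67.61 [-0.03  0.21 -0.03]
66.9 66.98 [0.37 0.35 1.36]
66.2 66.25 [0.82 0.09 1.74]
65.5 65.54 [1.35 0.32 2.19]
64.8 64.83 [1.65 0.44 2.68]
64.1 64.12 [1.87 0.79 2.97]
63.4 63.41 [1.84 0.48 3.25]
62.7 62.74 [2.03 0.36 3.7 ]
62.0 62.04 [2.   0.41 4.38]
20.75
```

Run:
```python
from h import *; from rig import bot
bot.move_to([330,330,300],bot.read_state()["tool_rot"])
c=bot.read_camera("scene")
P=cloud(c).reshape(-1,3); m=(P[:,0]>590)&(P[:,0]<670)&(P[:,1]>195)&(P[:,1]<300)&(P[:,2]>163)&(P[:,2]<205)
t=P[m]-O; print(m.sum(),np.arctan2(t@gy,t[:,2]-50).mean())
k=(np.hypot(P[:,0]-451,P[:,1]-121)<14)&(P[:,2]>55)&(P[:,2]<72); print("key z",P[k,2].mean(),k.sum())
cv2.imwrite("pics/end.png",cv2.resize(c["image"],(800,600)))
```

```text
217 0.4878853090701518
key z 66.72803836472778 56
```

View pics/end.png

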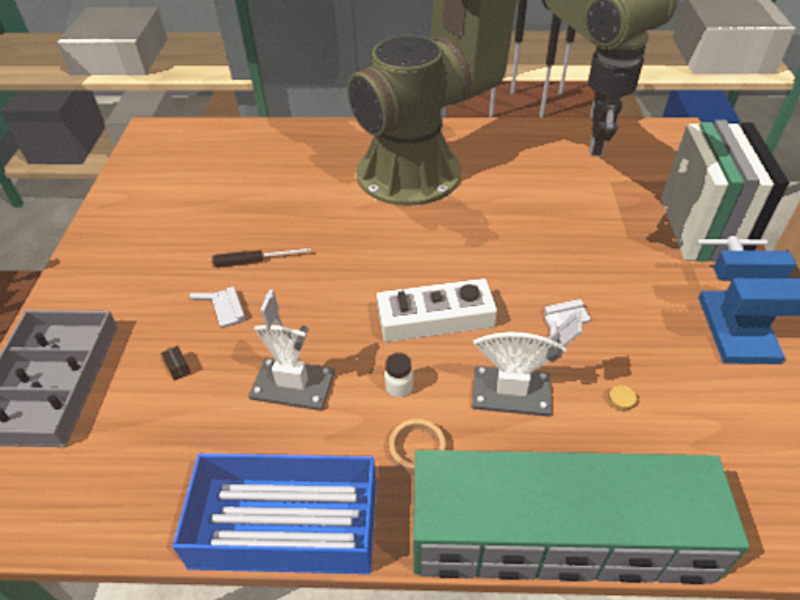

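The wide arm is still home (tab near (568,322)), the round key at (470,293) is back up, the loose items and the narrow tab at (270,308) haven't moved, and the hand is clear at (600,140).

```bash
python3 -c "
from rig import bot
print(bot.finish_job())"
```

```text
the job is handed in; nothing more can be done
None
```

Job handed in: the wide gauge's swing arm rests against its stop (lean about 0.50 rad), the round key was then pressed about 5 of its 6 mm and sprang back, nothing else was seen to move, and the hand is clear.

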